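Stand a servo drive module on the test bench plate

ROBOT

A 6-joint arm with a two-finger parallel gripper is mounted at the origin on the work surface. World frame = base frame: x ahead of the robot, y to its left, z up, the work surface at z = 0. Lengths are in mm, angles in rad, forces in N, time in s.
With the tool pointing down it reaches from about 350 to 875 mm from the base axis. Payload 4.2 kg.
Tool frame: the origin (TCP) lies on the front face of the gripper's body, between the roots of the fingers; the fingertips stand 73 mm ahead of it and the grasp point (between the pads) lies 54 mm ahead of it; z points along the fingers, y is the line along which they close (so a half turn about z gives the same grasp; the last joint's range is limited). The gripper opens to 85 mm and grips with 20 to 120 N. Pads are 22 mm wide; open, the fingers measure 114 mm over their backs; the gripper's body (76 mm by 85 mm) begins 54 mm behind the grasp point. The pads swing forward as they close: fully open they stand 13 mm farther back than shut.
Start: joints at [1.413, 0.385, 0.008, 0, -1.194, -0.259], TCP at [252.989, 571.486, 303.912] pointing down, gripper open.
Joint ranges: [-3.14, 3.14], [-1.21, 2.06], [-1.07, 1.41], [-3.16, 2.05], [-2.99, -0.16], [-3.1, 3.1]. Speed limits (rad/s): [2.79, 2.79, 3.14, 3.14, 3.14, 3.14].

INTERFACE

Orientations are given as a unit quaternion [x, y, z, w].
In Python, from workcell import env, vision, workorder gives the robot as it stands. The module is installed in compiled form; this text tells all that it offers.
- The arm moves only by the tool step_arm, never from a script. Its argument "plan" is a list of rows, each a list of 7 numbers: the shift along the tool's x, y, z in mm, then the turn, a rotation vector about the tool's x, y, z in rad, then the finger opening in mm, from 0 to 85.4. In form: [[tx, ty, tz, wx, wy, wz, jaw], ...]. A call has 1 to 20 rows; each row shifts and turns the commanded pose from where the row before left it, along the tool's axes as they then stand; what a row does not reach is not made up. A row lasts 1/10 s, in which the tool goes at most 50 mm and 8.59 degrees, less where a joint would pass 70% of its speed; a pose out of reach is approached as far as the arm can. A call with a gripper value outside its range is refused whole. The fingers move at their own pace and stop on an object; "newtons" is the grip in N (left out, the last holds). Time passes only in rows, so rows that do not move let the fingers close. It gives the time, the measured TCP pose, the force, the opening and the grip force at its end, in the units of the state.
- env.get_obs(): the state, without advancing time (a new reading comes with each control period).
- vision.read_camera(name): name is "scene" or "top"; returns a dict with "img" (384x512x3 uint8, blue, green, red), "depth" (384x512 float32, mm along the optical axis (not along the pixel's ray), 0 where there is no reading), "mtx" (3x3 intrinsics, pixels), "origin" and "rotation" of the camera in the world. Camera axes: x right, y down, z forward; pixel columns grow to the right and rows downward; lengths in mm; the calibration is good to about 2 mm. A picture is of the moment at which its call begins.
- workorder.close_job(): hands the job in; it is judged then, once.
The state is a dict: "time": time; "joint_positions": joint angles; "dq": joint speeds; "joint_torque": joint torques, N m; "position": TCP position; "tcp_rot": TCP orientation; "wrist_force": force on the tool from outside, world axes, zero at the start; "moment": the same for the moment, N m; "opening": finger opening in mm; "finger_force": force on a finger pad.
Only numpy, scipy, OpenCV 4.12 (cv2) and the standard library are available. Lean on these libraries where they do the work, as an engineer would, in place of code of your own. Each camera call takes 0.05 s, during which the arm holds its last target. There are 200 camera calls.

TASK

Stand the finned drive module upright on the middle of the square aluminium mounting plate: on its thin foot end, with the terminal end up. Leave the plain module beside it where it lies.

Things in the scene. Friction and masses are not known exactly. Their poses are not given: they have to be found in the camera images.
- drive: Grey flat module, the wider: 104 long (x) x 62 wide (y) x 30 mm thick (z), 0.3 kg, cooling fins on its front face, black terminal block at one end. Lies on its back on the bench, fins up, terminals roughly (30 deg) towards the robot. Origin: centre of its back (under) face; middle of mass 15 mm above. +x to the terminals, +z out of the fins; upright = +x straight up. Grip its flat long sides.
- drive_foot (a point): Centre of the drive module's flat foot face, the 62 x 30 mm thin end opposite the terminals, 52 mm from the module's middle along -x; same axes as the module.
- plate_top (a point): Centre of the upper face of the square aluminium mounting plate, 120 x 120 mm, 12 mm thick, fixed flat on the bench, a dark flush screw head near each corner. z up, x and y along its edges. The only square plate.
- psu: The plain module, a bystander to leave alone: same grey housing, 104 mm long and 30 mm thick, but only 44 mm wide, with dark slots and no fins on its face. Lies on its back. Origin: centre of its underside; +x to its terminal end.
Not all that is in view belongs to the job. What is shaped like the drive but brown or pink is not meant.

How it is judged (in metres and radians):
At the end, for the whole second after the job is handed in: The drive module stands still and free on its foot end on the plate: its +x within 10 degrees of straight up, the foot centre within 30 mm of the plate's centre seen from above and within 6 mm of the plate's top face in height. It may face any way (angle between drive's own x axis and vertical below 0.175 rad and horizontal distance between drive_foot and plate_top below 0.03 m and z of drive_foot in the frame of plate_top between -0.006 and 0.006 m and linear speed of drive below 0.03 m/s); the robot touches nothing.
It fails at once if the plain module is shifted more than 30 mm (distance of psu from where it was at the start of the episode above 0.03 m).
It also fails if it takes over 40 s, if anything falls off the work surface, if the arm or the gripper's body presses on something with over 40 N, if the wrist force passes 120 N, or if a joint passes its speed limit or range.

## Working session

There is one attempt and no reset: what is moved stays moved. The work goes in short steps, Python scripts to look and compute and a tool call to move; the robot and the scene stay as the last step left them, time stands still between calls to the robot, and variables do not carry over. Pictures are saved under pics/ and viewed, at most 10 in all, crops included, and the job is handed in when it is done.

Besides the shell and the picture viewer there is one more tool, called as name([rows], argument=value, ...), one row to a line, values as JSON. step_arm: Moves the arm, as the interface text tells. Its arguments: {"type":"object","properties":{"plan":{"type":"array","items":{"type":"array","items":{"type":"number"}}},"newtons":{"type":"number"}},"required":["plan"]}

```bash
mkdir -p pics; cat > h.py <<'E'
import numpy as np, cv2
from workcell import env, vision, workorder
def snap(n):
    c=vision.read_camera(n); np.savez(f'{n}.npz',**c); return c
def px(c,u,v):
    d=np.median([x for x in c['depth'][v-1:v+2,u-1:u+2].ravel() if x>0] or [0])
    K=c['mtx']; p=np.array([(u-K[0,2])/K[0,0]*d,(v-K[1,2])/K[1,1]*d,d])
    return np.array(c['rotation'])@p+np.array(c['origin'])
E
python3 - <<'E'
from h import *
for n in('top','scene'):
    c=snap(n); print(n,c['origin'],c['mtx'][0,0],np.round(c['rotation'],2).tolist())
    cv2.imwrite(f'pics/{n}0.png',cv2.resize(c['img'],(800,600),interpolation=cv2.INTER_CUBIC))
print(env.get_obs())
E
```

```text
top [352.59026941 -23.08460693 911.04828548] 438.94973925979747 [-0.7, 0.71, -0.07, 0.06]
scene [972.27208765 300.55425193 788.73101039] 413.13340623757216 [0.46, 0.82, -0.3, -0.16]
{'time': 0.1, 'joint_positions': array([ 1.41254325e+00,  3.85488757e-01,  6.74870525e-03, -4.09635084e-04,
       -1.19403278e+00, -2.58591284e-01]), 'dq': array([ 0.00034435, -0.00106173,  0.00331636,  0.00283417, -0.00054924,
       -0.0003878 ]), 'joint_torque': array([-6.91847636e-04, -3.93320990e+01,  1.88927722e+01,  4.19788867e+00,
       -2.60731082e-03,  3.50200636e-06]), 'position': array([252.88085028, 571.13213867, 302.92372159]), 'tcp_rot': array([ 9.78342480e-01, -2.06990288e-01, -1.40578559e-04,  9.96557817e-04]), 'wrist_force': array([-0.83710578,  0.58614978,  0.33536224]), 'moment': array([-0.00900978, -0.0139816 , -0.02884685]), 'finger_force': 0.0, 'opening': 85.6840219195198}
```

View pics/top0.png

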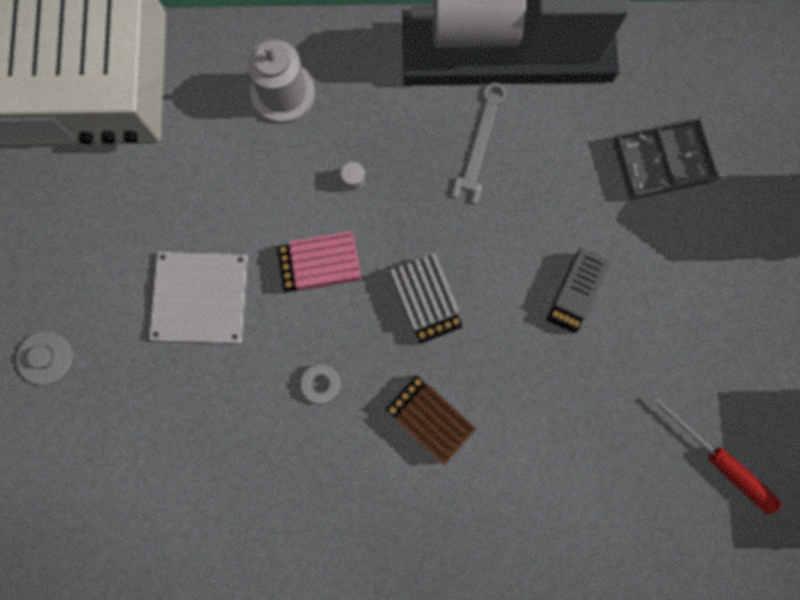

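View pics/scene0.png

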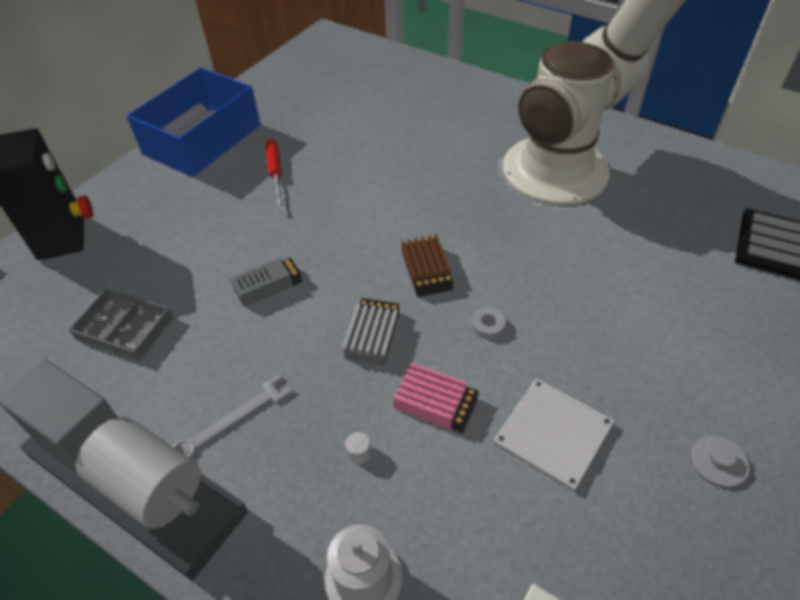

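```bash
cat > h.py <<'E'
import numpy as np, cv2
from scipy.spatial.transform import Rotation as R
from workcell import env, vision, workorder
def snap(n):
    c=vision.read_camera(n); np.savez(f'{n}.npz',**c); return c
def rot(c): 
    r=np.array(c['rotation']); return R.from_quat(r).as_matrix() if r.size==4 else r
def px(c,u,v,z=None):
    K=c['mtx']; d=np.array([(u-K[0,2])/K[0,0],(v-K[1,2])/K[1,1],1]); o=np.array(c['origin'])
    w=rot(c)@d
    if z is not None: return o+w*(z-o[2])/w[2]
    u,v=int(round(u)),int(round(v)); q=c['depth'][v-1:v+2,u-1:u+2]
    return o+w*np.median(q[q>0])
E
python3 - <<'E'
from h import *
np.set_printoptions(precision=1,suppress=True)
c=np.load('top.npz')
for n,L,z in(('plate',[(158,252),(248,256),(242,342),(150,340),(199,298)],12),('drive',[(392,268),(436,254),(461,322),(419,341),(427,298),(440,328),(414,262)],30),('psu',[(584,249),(607,256),(578,331),(549,319)],30)):
    for p in L:
        q=np.array(p)/1.5625; print(n,p,px(c,*q,z),px(c,*q))
cr=c['img'][140:240,160:320]; cv2.imwrite('pics/dr.png',cv2.resize(cr,(800,500),interpolation=cv2.INTER_CUBIC))
E
```

```text
plate (158, 252) [579.5 284.8  12. ] [581.8 287.9   3. ]
plate (248, 256) [571.8 164.3  12. ] [575.  167.   -1.1]
plate (242, 342) [456.  170.2  12. ] [457.5 173.1  -1.1]
plate (150, 340) [461.  290.7  12. ] [462.5 295.   -0.3]
plate (199, 298) [515.8 228.2  12. ] [515.8 228.3  11.6]
drive (392, 268) [547.8 -28.5  30. ] [548.7 -28.5  25.8]
drive (436, 254) [565.6 -86.9  30. ] [572.9 -89.1  -0.1]
drive (461, 322) [ 474.4 -116.7   30. ] [ 478.7 -119.9   -0.9]
drive (419, 341) [450.7 -61.5  30. ] [452.4 -62.1  15.2]
drive (427, 298) [506.9 -73.4  30. ] [508.4 -73.9  21.1]
drive (440, 328) [467.1 -89.2  30. ] [468.1 -89.7  22.6]
drive (414, 262) [555.3 -57.6  30. ] [557.2 -58.   21.8]
psu (584, 249) [ 568.8 -283.3   30. ] [ 575.7 -291.6    1.8]
psu (607, 256) [ 558.8 -313.2   30. ] [ 565.6 -322.8    0.9]
psu (578, 331) [ 459.7 -268.1   30. ] [ 463.4 -276.6   -0.4]
psu (549, 319) [ 476.1 -231.4   30. ] [ 478.2 -234.9   15.2]
```

View pics/dr.png

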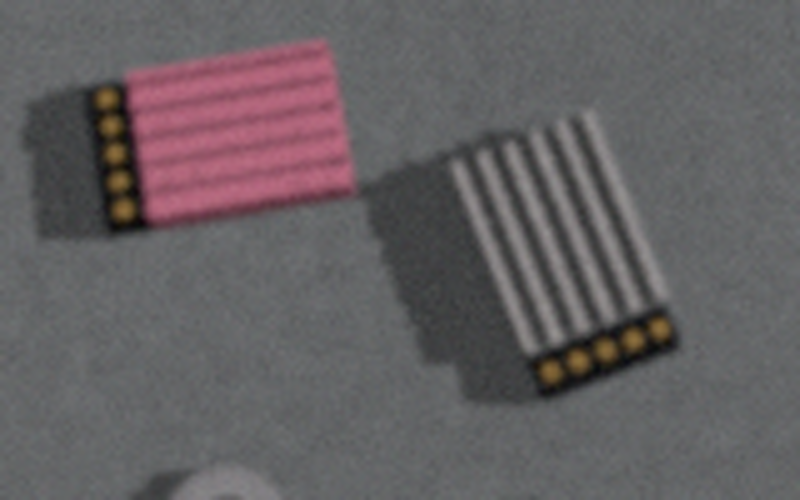

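```bash
cat >> h.py <<'E'
M=np.array([[0,0,1],[-1,0,0],[0,-1,0]],float)  # tool axes at q4=q5=q6=0, f=0
def tr(q1,f,q4,q5,q6,s): 
    return (R.from_euler('ZYXYX',[q1,f,s*q4,-q5,-q6]).as_matrix())@M
def wrist(Rt,q1,f,s):
    A=(R.from_euler('ZY',[q1,f]).as_matrix()).T@Rt@M.T
    out=[]
    a,b,g=R.from_matrix(A).as_euler('XYX')   # b in 0..pi -> q5=-b
    return np.degrees([s*a,-b,-g])
E
python3 - <<'E'
from h import *
np.set_printoptions(precision=1,suppress=True)
c=np.load('top.npz')
P=[px(c,160+u/5,140+v/5,28) for u,v in((452,160),(595,110),(678,345),(540,395))]
print(np.array(P)[:,:2]); P=np.array(P)
ax=(P[2]+P[3]-P[0]-P[1])/2; print('centre',P.mean(0),'yaw',np.degrees(np.arctan2(ax[1],ax[0])),np.linalg.norm(ax),np.linalg.norm(P[1]-P[0]))
print('start check',R.from_matrix(tr(1.4125,.378,0,-1.194,-.2586,1)).as_quat())
for d in(113.8,-66.2,90,150,-30,-90):
  for sx in(1,-1):
    t=np.array([np.cos(np.radians(d)),np.sin(np.radians(d)),0]); x=np.array([0,0,sx]); 
    Rt=np.c_[x,np.cross(t,x),t]
    for dq in(0,):
     print(d,sx,'J6grasp',(-62.4 if sx>0 else 117.6),[wrist(Rt,np.radians(q1),np.radians(45),1) for q1 in(10,24,38)])
print(px(c,43/1.5625,357/1.5625),px(c,320/1.5625,258/1.5625),px(c,352/1.5625,173/1.5625),px(c,275/1.5625,60/1.5625),px(c,320/1.5625,370/1.5625))
E
```

```text
[[ 547.2  -27.5]
 [ 567.3  -87. ]
 [ 468.7 -117.8]
 [ 449.4  -61.2]]
centre [508.2 -73.4  28. ] yaw -161.8310117410997 103.34260645528686 62.81153568159131Traceback (most recent call last):
  File "<stdin>", line 7, in <module>
  File "h.py", line 16, in tr
    return (R.from_euler('ZYXYX',[q1,f,s*q4,-q5,-q6]).as_matrix())@M
            ~~~~~~~~~~~~^^^^^^^^^^^^^^^^^^^^^^^^^^^^^
  File "scipy/spatial/transform/_rotation.pyx", line 1413, in scipy.spatial.transform._rotation.Rotation.from_euler
ValueError: Expected axis specification to be a non-empty string of upto 3 characters, got ZYXYX
```

```bash
sed -i "s/return (R.from_euler('ZYXYX'.*/return (R.from_euler('ZY',[q1,f])*R.from_euler('XYX',[s*q4,-q5,-q6])).as_matrix()@M/" h.py
python3 - <<'E'
from h import *
np.set_printoptions(precision=0,suppress=True)
c=np.load('top.npz')
print('start check',R.from_matrix(tr(1.4125,.378,0,-1.194,-.2586,1)).as_quat())
for d in(113.8,-66.2,90,150,-30,-90):
  for sx in(1,-1):
    t=np.array([np.cos(np.radians(d)),np.sin(np.radians(d)),0]); x=np.array([0,0,sx]); 
    Rt=np.c_[x,np.cross(t,x),t]
    print(d,sx,'J6grasp',(-62.4 if sx>0 else 117.6),*[wrist(Rt,np.radians(q1),np.radians(45),1) for q1 in(10,24,38)])
for u,v in((43,357),(320,258),(352,173),(275,60),(320,370)): print(px(c,u/1.5625,v/1.5625))
E
```

```text
start check [ 1. -0.  0.  0.]
113.8 1 J6grasp -62.4 [  80. -100. -134.] [  90.  -90. -135.] [ 100.  -80. -134.]
113.8 -1 J6grasp 117.6 [  80. -100.   46.] [ 90. -90.  45.] [100. -80.  46.]
-66.2 1 J6grasp -62.4 [-100.  -80.  -46.] [-90. -90. -45.] [ -80. -100.  -46.]
-66.2 -1 J6grasp 117.6 [-100.  -80.  134.] [-90. -90. 135.] [ -80. -100.  134.]
90 1 J6grasp -62.4 [  97.  -83. -135.] [ 107.  -73. -132.] [ 119.  -64. -128.]
90 -1 J6grasp 117.6 [ 97. -83.  45.] [107. -73.  48.] [119. -64.  52.]
150 1 J6grasp -62.4 [  50. -123. -123.] [  63. -115. -129.] [  74. -105. -133.]
150 -1 J6grasp 117.6 [  50. -123.   57.] [  63. -115.   51.] [  74. -105.   47.]
-30 1 J6grasp -62.4 [-130.  -57.  -57.] [-117.  -65.  -51.] [-106.  -75.  -47.]
-30 -1 J6grasp 117.6 [-130.  -57.  123.] [-117.  -65.  129.] [-106.  -75.  133.]
-90 1 J6grasp -62.4 [-83. -97. -45.] [ -73. -107.  -48.] [ -61. -116.  -52.]
-90 -1 J6grasp 117.6 [-83. -97. 135.] [ -73. -107.  132.] [ -61. -116.  128.]
[440. 424.  22.]
[565.  67.  20.]
[680.  23.  29.]
[807. 116.  98.]
[417.  68.  15.]
```

step_arm([
  [32, 33.3, 0, 0, 0, 0, 85],
  [32, 33.3, 0, 0, 0, 0, 85],
  [32, 33.3, 0, 0, 0, 0, 85],
  [32, 33.3, 0, 0, 0, 0, 85],
  [32, 33.3, 0, 0, 0, 0, 85],
  [32, 33.3, 0, 0, 0, 0, 85],
  [32, 33.3, 0, 0, 0, 0, 85],
  [32, 33.3, 0, 0, 0, 0, 85],
  [32, 33.3, 0, 0, 0, 0, 85],
  [32, 33.3, 0, 0, 0, 0, 85],
  [32, 33.3, 0, 0, 0, 0, 85],
  [32, 33.3, 0, 0, 0, 0, 85],
  [32, 33.3, 0, 0, 0, 0, 85],
  [32, 33.3, 0, 0, 0, 0, 85],
  [32, 33.3, 0, 0, 0, 0, 85],
])

```text
time: 1.6
position: [489.8, -81.5, 303.7]
tcp_rot: [0.978, -0.207, -0.0, -0.0]
wrist_force: [1.6, 1.2, 0.2]
opening: 85.0
finger_force: 0.0
```

step_arm([
  [0, 0, 6, 0, 0, 0.14, 85],
  [0, 0, 6, 0, 0, 0.14, 85],
  [0, 0, 6, 0, 0, 0.14, 85],
  [0, 0, 6, 0, 0, 0.14, 85],
  [0, 0, 6, 0, 0, 0.14, 85],
  [0, 0, 6, 0, 0, 0.14, 85],
  [0, 0, 6, 0, 0, 0.14, 85],
  [0, 0, 6, 0, 0, 0.14, 85],
  [0, 0, 6, 0, 0, 0.14, 85],
  [0, 0, 6, 0, 0, 0.14, 85],
  [0, 0, 6, 0, 0, 0.14, 85],
  [0, 0, 6, 0, 0, 0.14, 85],
  [0, 0, 6, 0, 0, 0.14, 85],
  [0, 0, 6, 0, 0, 0.14, 85],
  [0, 0, 6, 0, 0, 0.14, 85],
  [0, 0, 6, 0, 0, 0.14, 85],
  [0, 0, 6, 0, 0, 0.14, 85],
  [0, 0, 0, 0, 0, 0.027, 85],
  [0, 0, 0, 0, 0, 0, 85],
])

```text
time: 3.5
position: [489.6, -79.6, 201.8]
tcp_rot: [-0.159, 0.987, -0.0, -0.0]
wrist_force: [1.1, -0.3, -0.1]
opening: 84.8
finger_force: 0.0
```

```bash
cat >> h.py <<'E'
def st(p=None):
    o=env.get_obs(); Rm=R.from_quat(o['tcp_rot']).as_matrix()
    print('t',o['time'],'q',np.degrees(o['joint_positions']).round(1),'p',o['position'].round(1),'F',o['wrist_force'].round(1),'op',round(o['opening'],1),o['finger_force'])
    print(Rm.round(3).tolist())
    open('log.txt','a').write(repr((o['joint_positions'].tolist(),o['position'].tolist(),o['tcp_rot'].tolist()))+'\n')
    if p is not None: print('tool delta',(Rm.T@(np.array(p)-o['position'])).round(1))
    return o,Rm
E
python3 -c "
from h import *
st([489,-79.5,82])"
```

```text
t 3.5 q [  9.6  15.6 -25.5   0.  -48.9 -81.2] p [489.6 -79.6 201.8] F [ 1.1 -0.3 -0.1] op 84.8 0.0
[[-0.949, -0.314, -0.001], [-0.314, 0.949, -0.0], [0.001, 0.0, -1.0]]
tool delta [  0.5   0.3 119.8]
```

step_arm([
  [0, 0, 30, 0, 0, 0, 85],
  [0, 0, 30, 0, 0, 0, 85],
  [0, 0, 30, 0, 0, 0, 85],
  [0, 0, 20, 0, 0, 0, 85],
  [0, 0, 10, 0, 0, 0, 85],
  [0, 0, 0, 0, 0, 0, 85],
])

```text
time: 4.1
position: [489.3, -79.6, 81.0]
tcp_rot: [-0.159, 0.987, -0.0, -0.001]
wrist_force: [0.9, 0.5, 1.1]
opening: 84.7
finger_force: 0.0
```

```bash
python3 -c "
from h import *
st([489,-79.5,82])
c=snap('scene'); cv2.imwrite('pics/s1.png',cv2.resize(c['img'][110:270,150:350],(800,640))[:600])"
```

```text
t 4.1 q [  9.6  26.4 -32.4   0.  -31.4 -81.3] p [489.3 -79.6  81. ] F [0.9 0.5 1.1] op 84.7 0.0
[[-0.95, -0.314, -0.002], [-0.314, 0.95, -0.0], [0.002, 0.0, -1.0]]
tool delta [ 0.3  0.2 -1. ]
```

View pics/s1.png

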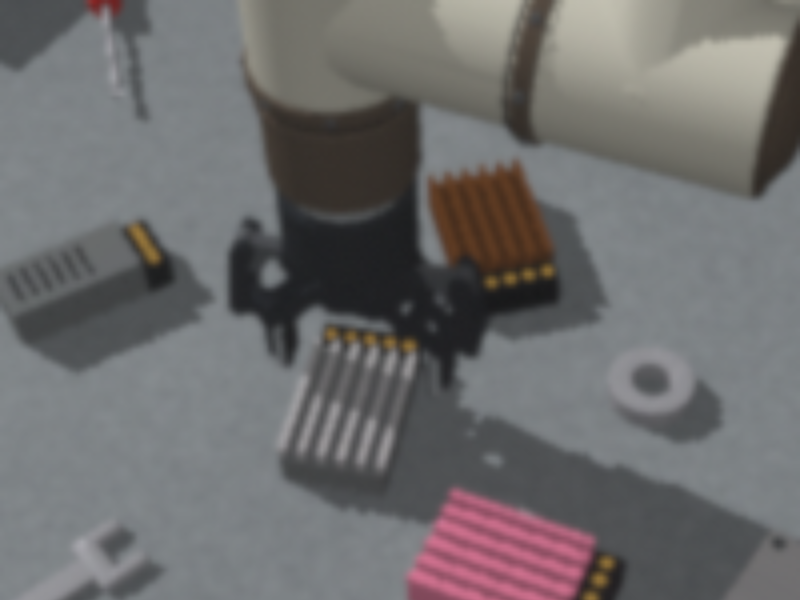

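step_arm([
  [0, 0, 0, 0, 0, 0, 50],
  [0, 0, 0, 0, 0, 0, 50],
  [0, 0, 0, 0, 0, 0, 50],
  [0, 0, 0, 0, 0, 0, 50],
  [0, 0, 0, 0, 0, 0, 50],
  [0, 0, 0, 0, 0, 0, 50],
  [0, 0, 0, 0, 0, 0, 50],
  [0, 0, 0, 0, 0, 0, 50],
], newtons=60)

```text
time: 4.95
position: [490.7, -79.5, 83.7]
tcp_rot: [-0.159, 0.987, -0.0, 0.002]
wrist_force: [-1.2, 0.5, 5.5]
opening: 60.1
finger_force: 65.6
```

step_arm([
  [0, 0, -10, 0, 0, 0, 50],
  [0, 0, -20, 0, 0, 0, 50],
  [0, 0, -30, 0, 0, 0, 50],
  [0, 0, -35, 0, 0, 0, 50],
  [0, 0, -35, 0, 0, 0, 50],
  [0, 0, -35, 0, 0, 0, 50],
  [0, 0, -20, 0, 0, 0, 50],
  [0, 0, 0, 0, 0, 0, 50],
])

```text
time: 5.75
position: [490.5, -79.5, 270.6]
tcp_rot: [-0.158, 0.987, -0.0, 0.004]
wrist_force: [1.3, 0.4, -2.5]
opening: 60.5
finger_force: 65.7
```

```bash
python3 -c "
from h import *
st()
c=snap('scene'); cv2.imwrite('pics/s2.png',cv2.resize(c['img'],(800,600)))"
```

```text
t 5.75 q [  9.6  11.1 -20.3   0.  -58.2 -81.3] p [490.5 -79.5 270.6] F [ 1.3  0.4 -2.5] op 60.5 65.70547342300415
[[-0.95, -0.313, 0.008], [-0.313, 0.95, 0.001], [-0.008, -0.001, -1.0]]
```

View pics/s2.png

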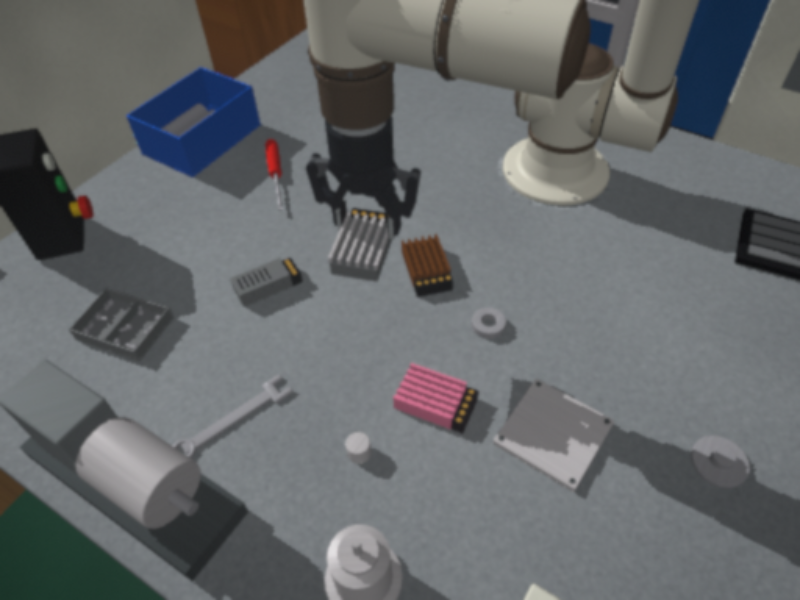

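```bash
cat > gen.py <<'E'
from h import *
np.set_printoptions(precision=3,suppress=True)
o,Rm=st()
q=np.degrees(o['joint_positions']); r=np.radians
print('model err deg',np.degrees((R.from_matrix(tr(r(q[0]),r(q[1]-q[2]),0,r(q[4]),r(q[5]),1)).inv()*R.from_matrix(Rm)).magnitude()))
D=r(85); t=np.array([np.cos(D),np.sin(D),0]); x=np.array([0,0,1]); Rt=np.c_[x,np.cross(t,x),t]
q1,f=3.,45.
w=wrist(Rt,r(q1),r(f),1); print('target wrist',w)
A=np.array([q[0],q[1]-q[2],0,q[4],q[5]]); B=np.array([q1,f,*w])
P0=o['position']; P1=np.array([510,159.6,200]); N=19
Rc=R.from_matrix(Rm); Pc=P0.copy(); 
for i in range(1,N+1):
    s=i/N; Rn=R.from_matrix(tr(*r(A+(B-A)*s),1)) if i<N else R.from_matrix(Rt)
    rv=np.round((Rc.inv()*Rn).as_rotvec(),3); d=np.round(Rc.inv().apply(P0+(P1-P0)*s-Pc),1)
    Pc=Pc+Rc.apply(d); Rc=Rc*R.from_rotvec(rv)
    print(list(map(float,[*d,*rv,50])),end=', ' if i<N else '\n')
    m=max(0,np.linalg.norm(rv)); assert m<.149,m
print(Pc,np.degrees((Rc.inv()*R.from_matrix(Rt)).magnitude()))
E
python3 gen.py
```

```text
t 5.8 q [  9.6  11.2 -20.5  -0.  -58.2 -81.3] p [489.4 -79.5 268.1] F [-0.6 -0.2 -3.2] op 60.7 65.68387627601624
[[-0.95, -0.312, 0.003], [-0.312, 0.95, 0.001], [-0.003, 0.0, -1.0]]
model err deg 0.049864921605565105
target wrist [  95.675  -84.352 -134.72 ]
[-4.9, 11.6, 3.6, -0.078, 0.026, 0.1, 50.0], [-3.9, 11.8, 4.4, -0.079, 0.03, 0.101, 50.0], [-2.9, 11.7, 5.2, -0.077, 0.033, 0.099, 50.0], [-1.8, 11.5, 6.1, -0.077, 0.036, 0.098, 50.0], [-1.0, 11.1, 6.8, -0.076, 0.038, 0.096, 50.0], [-0.3, 10.7, 7.7, -0.075, 0.042, 0.096, 50.0], [0.5, 10.0, 8.4, -0.073, 0.045, 0.095, 50.0], [0.9, 9.3, 9.2, -0.073, 0.047, 0.093, 50.0], [1.4, 8.6, 9.9, -0.071, 0.051, 0.091, 50.0], [1.5, 7.6, 10.6, -0.07, 0.053, 0.09, 50.0], [1.6, 6.8, 11.1, -0.068, 0.055, 0.089, 50.0], [1.6, 5.8, 11.6, -0.067, 0.059, 0.086, 50.0], [1.3, 5.0, 12.1, -0.066, 0.061, 0.085, 50.0], [1.0, 4.0, 12.5, -0.063, 0.063, 0.083, 50.0], [0.4, 3.1, 12.7, -0.062, 0.066, 0.08, 50.0], [-0.2, 2.4, 13.0, -0.059, 0.069, 0.079, 50.0], [-0.9, 1.6, 12.9, -0.057, 0.071, 0.076, 50.0], [-1.7, 1.0, 13.0, -0.055, 0.074, 0.073, 50.0], [-2.6, 0.4, 12.9, -0.053, 0.075, 0.071, 50.0]
[509.967 159.626 200.027] 0.03063406425896907
```

step_arm([
  [-4.9, 11.6, 3.6, -0.078, 0.026, 0.1, 50],
  [-3.9, 11.8, 4.4, -0.079, 0.03, 0.101, 50],
  [-2.9, 11.7, 5.2, -0.077, 0.033, 0.099, 50],
  [-1.8, 11.5, 6.1, -0.077, 0.036, 0.098, 50],
  [-1.0, 11.1, 6.8, -0.076, 0.038, 0.096, 50],
  [-0.3, 10.7, 7.7, -0.075, 0.042, 0.096, 50],
])

```text
time: 6.4
position: [495.4, -3.5, 243.1]
tcp_rot: [0.138, 0.958, 0.21, -0.138]
wrist_force: [-0.6, -0.3, -3.3]
opening: 60.4
finger_force: 65.7
```

```bash
python3 -c "
from h import *
st()"
```

```text
t 6.4 q [   4.1   19.4   -6.9  -27.9  -76.6 -100.8] p [495.4  -3.5 243.1] F [-0.6 -0.3 -3.3] op 60.4 65.73753476142883
[[-0.924, 0.322, -0.206], [0.206, 0.873, 0.441], [0.322, 0.365, -0.874]]
```

step_arm([
  [0.5, 10.0, 8.4, -0.073, 0.045, 0.095, 50],
  [0.9, 9.3, 9.2, -0.073, 0.047, 0.093, 50],
  [1.4, 8.6, 9.9, -0.071, 0.051, 0.091, 50],
  [1.5, 7.6, 10.6, -0.07, 0.053, 0.09, 50],
  [1.6, 6.8, 11.1, -0.068, 0.055, 0.089, 50],
  [1.6, 5.8, 11.6, -0.067, 0.059, 0.086, 50],
  [1.3, 5.0, 12.1, -0.066, 0.061, 0.085, 50],
  [1.0, 4.0, 12.5, -0.063, 0.063, 0.083, 50],
  [0.4, 3.1, 12.7, -0.062, 0.066, 0.08, 50],
  [-0.2, 2.4, 13.0, -0.059, 0.069, 0.079, 50],
  [-0.9, 1.6, 12.9, -0.057, 0.071, 0.076, 50],
  [-1.7, 1.0, 13.0, -0.055, 0.074, 0.073, 50],
  [-2.6, 0.4, 12.9, -0.053, 0.075, 0.071, 50],
  [0, 0, 0, 0, 0, 0, 50],
  [0, 0, 0, 0, 0, 0, 50],
])

```text
time: 7.9
position: [509.5, 159.0, 196.9]
tcp_rot: [0.523, 0.478, 0.519, -0.478]
wrist_force: [1.1, -0.2, -2.0]
opening: 60.3
finger_force: 66.0
```

```bash
python3 -c "
from h import *
st([510,159.6,82.5])
c=snap('scene'); cv2.imwrite('pics/s3.png',cv2.resize(c['img'],(800,600)))"
```

```text
t 7.9 q [  -7.    35.9  -12.1  -88.2  -91.2 -132.2] p [509.5 159.  196.9] F [ 1.1 -0.2 -2. ] op 60.3 66.01791143417358
[[0.005, 0.996, 0.086], [0.005, -0.086, 0.996], [1.0, -0.004, -0.005]]
tool delta [-114.4    0.9    1.2]
```

View pics/s3.png

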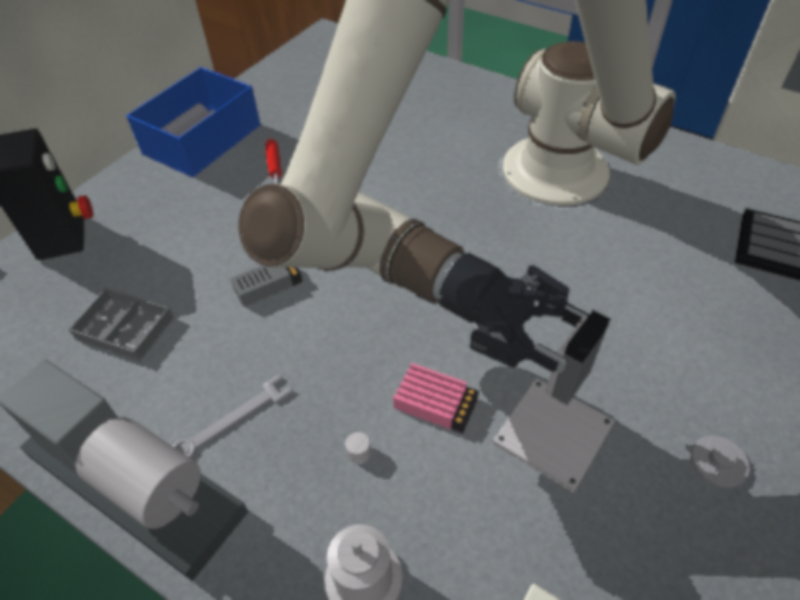

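```bash
python3 -c "
from h import *
np.set_printoptions(precision=0,suppress=True)
c=np.load('scene.npz')
for u,v in((270,225),(245,225),(270,258),(300,258),(330,262),(340,225),(380,270),(405,285),(435,295),(460,310),(590,325),(582,318),(605,322),(575,395),(555,385),(570,360),(592,360)): print((u,v),px(c,u/1.5625,v/1.5625))
"
```

```text
(270, 225) [656. -69. 350.]
(245, 225) [662. -99. 340.]
(270, 258) [672. -61. 322.]
(300, 258) [653. -40. 316.]
(330, 262) [611. -39. 273.]
(340, 225) [594. -33. 318.]
(380, 270) [535. -28. 196.]
(405, 285) [535.   8. 190.]
(435, 295) [527.  47. 187.]
(460, 310) [540.  88. 197.]
(590, 325) [506. 230. 228.]
(582, 318) [484. 216. 207.]
(605, 322) [493. 243. 228.]
(575, 395) [444. 232.  -1.]
(555, 385) [545. 220. 151.]
(570, 360) [546. 228. 208.]
(592, 360) [503. 244. 168.]
```

step_arm([
  [-30, 0.9, 1.2, 0, 0, 0, 50],
  [-30, 0, 0, 0, 0, 0, 50],
  [-25, 0, 0, 0, 0, 0, 50],
  [-15, 0, 0, 0, 0, 0, 50],
  [-5, 0, 0, 0, 0, 0, 50],
  [0, 0, 0, 0, 0, 0, 50],
  [0, 0, 0, 0, 0, 0, 50],
])

```text
time: 8.65
position: [511.2, 160.3, 94.6]
tcp_rot: [0.522, 0.479, 0.521, -0.477]
wrist_force: [0.0, 0.3, -1.8]
opening: 60.3
finger_force: 66.0
```

```bash
python3 -c "
from h import *
np.set_printoptions(precision=0,suppress=True)
st([510,159.6,82.5])
c=snap('scene'); cv2.imwrite('pics/s4.png',cv2.resize(c['img'][170:330,250:450],(800,640))[:600])"
```

```text
t 8.65 q [  -7.   48.  -12.  -88.  -91. -120.] p [511. 160.  95.] F [ 0.  0. -2.] op 60.3 66.00222945213318
[[-0.0, 0.996, 0.086], [0.002, -0.086, 0.996], [1.0, 0.0, -0.002]]
tool delta [-12.  -1.  -1.]
```

View pics/s4.png

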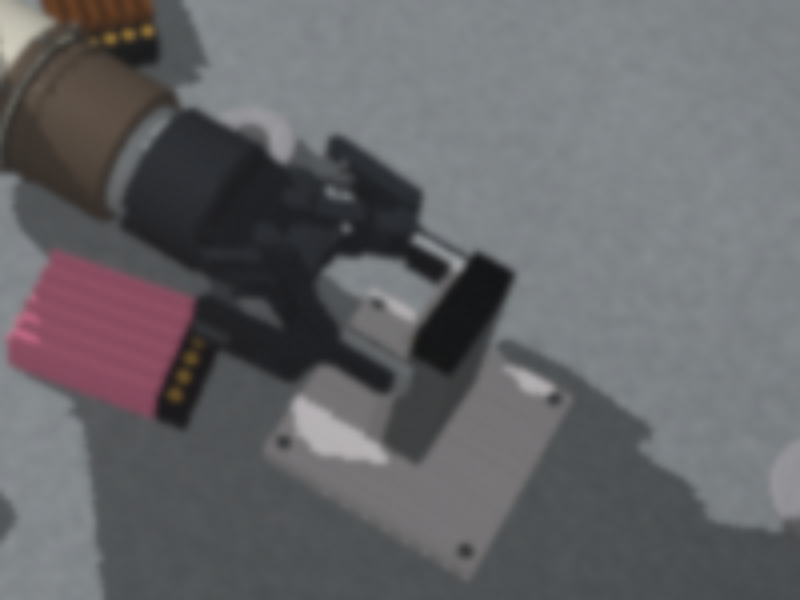

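```bash
python3 -c "
from h import *
np.set_printoptions(precision=0,suppress=True)
c=np.load('scene.npz')
f=lambda u,v,z:px(c,250+u/4,170+v/4,z)
print('plate',np.mean([f(u,v,12) for u,v in((376,303),(553,398),(465,550),(284,441))],0))
print('foot corners',f(415,462,24),f(385,448,24),'top',np.mean([f(u,v,128) for u,v in((478,252),(514,270),(440,374),(413,350))],0))"
```

```text
plate [518. 230.  12.]
foot corners [548. 240.  24.] [549. 224.  24.] top [522. 234. 128.]
```

step_arm([
  [-5, 0, 0, 0, 0, 0, 50],
  [-4, 0, 0, 0, 0, 0, 50],
  [0, 0, 0, 0, 0, 0, 50],
])

```text
time: 9.0
position: [510.6, 160.3, 84.2]
tcp_rot: [0.522, 0.478, 0.52, -0.478]
wrist_force: [-0.8, 0.4, -2.9]
opening: 60.1
finger_force: 66.0
```

Position agrees within a few mm; lower to contact.

step_arm([
  [-1, 0, 0, 0, 0, 0, 50],
  [-1, 0, 0, 0, 0, 0, 50],
  [0, 0, 0, 0, 0, 0, 50],
])

```text
time: 9.3
position: [510.7, 160.4, 83.4]
tcp_rot: [0.521, 0.477, 0.521, -0.479]
wrist_force: [-0.6, -1.0, 2.0]
opening: 60.7
finger_force: 66.1
```

step_arm([
  [-0.5, 0, 0, 0, 0, 0, 55],
  [0, 0, 0, 0, 0, 0, 60],
  [0, 0, 0, 0, 0, 0, 62],
  [0, 0, 0, 0, 0, 0, 64],
  [0, 0, 0, 0, 0, 0, 67],
  [0, 0, 0, 0, 0, 0, 72],
  [0, 0, 0, 0, 0, 0, 80],
  [0, 0, 0, 0, 0, 0, 85],
  [0, 0, 0, 0, 0, 0, 85],
  [0, 0, 0, 0, 0, 0, 85],
], newtons=20)

```text
time: 10.3
position: [510.7, 160.4, 82.0]
tcp_rot: [0.522, 0.478, 0.52, -0.478]
wrist_force: [-0.6, 0.4, 0.5]
opening: 85.1
finger_force: 0.0
```

```bash
python3 -c "
from h import *
np.set_printoptions(precision=0,suppress=True)
st([510,159.6,82.5])
c=snap('scene'); cv2.imwrite('pics/s5.png',cv2.resize(c['img'][170:330,250:450],(800,640))[:600])"
```

```text
t 10.3 q [  -7.   49.  -11.  -88.  -91. -119.] p [511. 160.  82.] F [-1.  0.  0.] op 85.1 0.0
[[0.003, 0.996, 0.087], [0.002, -0.087, 0.996], [1.0, -0.002, -0.002]]
tool delta [ 0. -1. -1.]
```

View pics/s5.png

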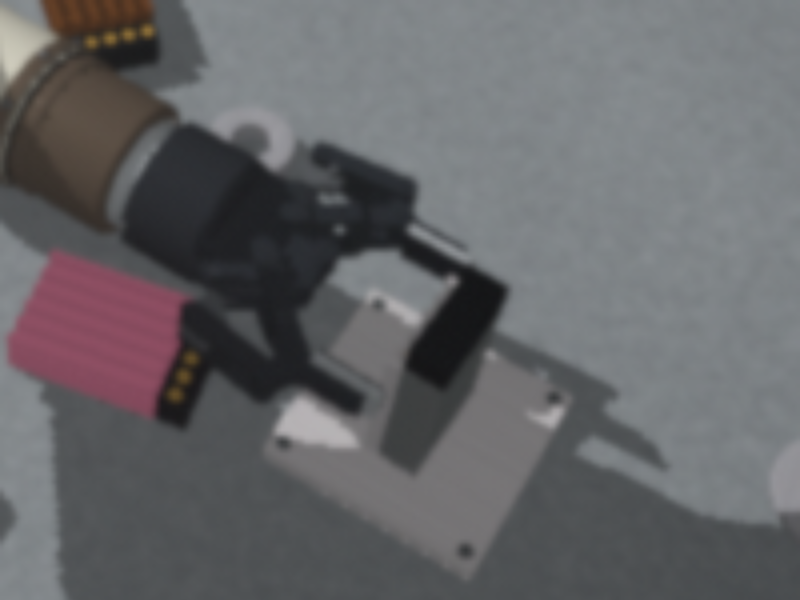

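step_arm([
  [0, 0, -10, 0, 0, 0, 85],
  [0, 0, -15, 0, 0, 0, 85],
  [0, 0, -20, 0, 0, 0, 85],
  [0, 0, -20, 0, 0, 0, 85],
  [0, 0, -20, 0, 0, 0, 85],
  [10, 0, -20, 0, 0, 0, 85],
  [20, 0, -10, 0, 0, 0, 85],
  [20, 0, 0, 0, 0, 0, 85],
  [20, 0, 0, 0, 0, 0, 85],
  [0, 0, 0, 0, 0, 0, 85],
  [0, 0, 0, 0, 0, 0, 85],
  [0, 0, 0, 0, 0, 0, 85],
])

```text
time: 11.55
position: [500.6, 45.4, 151.6]
tcp_rot: [0.523, 0.477, 0.52, -0.478]
wrist_force: [0.1, 0.1, 0.5]
opening: 85.0
finger_force: 0.0
```

```bash
python3 -c "
from h import *
st()
c=snap('scene'); cv2.imwrite('pics/s6.png',cv2.resize(c['img'],(800,600)))"
```

```text
t 11.55 q [ -17.3   41.9  -10.2  -80.1  -97.5 -127.5] p [500.6  45.4 151.6] F [0.1 0.1 0.5] op 85.0 0.0
[[0.004, 0.996, 0.087], [0.002, -0.087, 0.996], [1.0, -0.004, -0.002]]
```

View pics/s6.png

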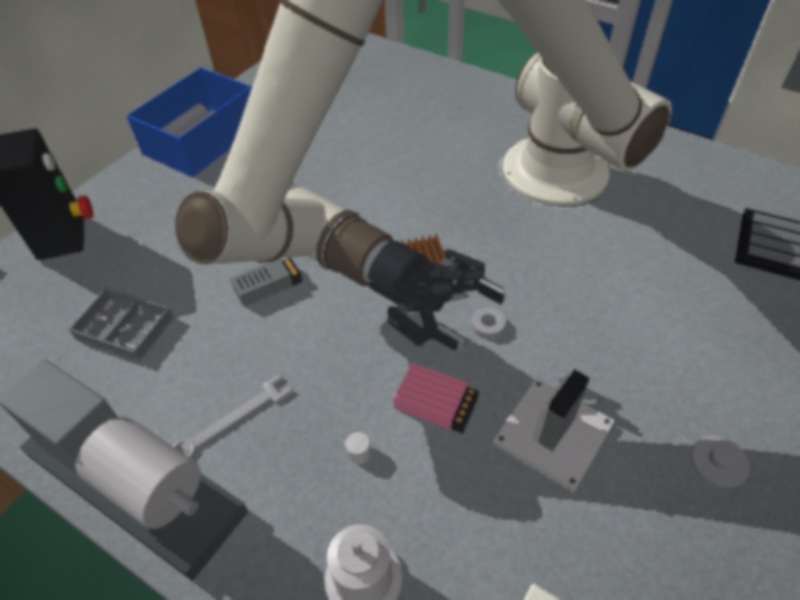

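The drive stands upright on the plate at about (562,412), terminals up. The gripper is clear of everything, and the plain module at (268,280) hasn't moved. Handing in.

```bash
python3 -c "
from h import *
print(workorder.close_job())"
```

```text
the job is handed in; nothing more can be done
None
```

The finned drive module stands upright on its foot, terminal end up, within about 1 cm of the plate's centre by camera; the plain module was not touched, and I handed the job in at about 12 s. The hand-in returned no verdict.

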